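Refit the lid of a seasoning box and hold its hinge in line for the pin

TASK

The seasoning box is back from the wash with its hinge pin drawn out: take the lid (it has a bar handle) and set it down level on the box's blue seal with its two hinge knuckles toward the three on the back of the box, and work it back so that the knuckles interleave. Then press the lid down against the springy seal until it lies on the steel rim all round and all five knuckle holes are in one straight line, so that a colleague can slide the pin in. Finish while holding it there, still pressed down: do not let go and do not put in the pin, and leave the pin, the jars and the other things on the table undisturbed.

Things in the scene. Friction and masses are not known exactly. Their poses are not given: they have to be found in the camera images.
- seasoning_box: open stainless box 150 (x) x 200 (y) x 80 mm, walls 3 mm, fixed to the table. Origin: middle of its underside, z up, +x to its back, where three hinge knuckles are; latch loop in front. Steel rim at z = 80; inside it a blue seal stands 6 mm higher (86) until pressed. Hinge axis along y at x = 87, z = 88. Knuckles: tubes 16 mm outside, 8 mm bore, at y = -80 to -52, -17 to 17, 52 to 80
- lid: loose stainless lid, 0.25 to 0.5 kg, lying handle up: flat panel 157 (x) x 204 (y) x 4 mm, a 12 mm latch tongue in front. Origin: middle of the panel's underside, z up, +x to its hinge edge. Two knuckles like the box's, axis along y at x = 87, z = 8, at y = -49.5 to -19.5 and 19.5 to 49.5, undersides level with the panel's. Home: axes as the box's, origin 80 mm above the box's
- lid_handle (a point): middle of the lid's black handle bar: 10 mm thick (along the lid's x), 104 mm long (along its y), 16 mm high, free underneath; lid frame (0, 0, 38) mm, 34 mm above the panel's upper face
- lid_bore_left (a point): centre of the bore at the outer end of the lid's +y knuckle: lid frame (87, 49.5, 8) mm. All knuckle ends are chamfered 2 mm; with the lid home each knuckle has 2.5 mm of play to either side in its 35 mm gap
- lid_bore_right (a point): centre of the bore at the outer end of the lid's -y knuckle: lid frame (87, -49.5, 8) mm. With the lid home the panel's rear edge (lid x = 78.5) is 0.5 mm short of the box's knuckles: pushed back to that stop on the seal or rim, the holes are in line front to back
- box_bore_left (a point): centre of the bore at the inner end of the box's +y knuckle: box frame (87, 52, 88) mm, axes as the box's; x to the back
- box_bore_right (a point): centre of the bore at the inner end of the box's -y knuckle: box frame (87, -52, 88) mm, axes as the box's
- seal (a joint): how far the blue seal is pressed into its groove, m: 0 = free, standing 6 mm above the rim; 0.006 = flush, lid on the rim. It is sprung: it starts to give at about 4 N (the lid's weight moves it little or not at all) and is flush at about 12 N in all, lid's weight included; let go, it lifts the lid again
- hinge_pin: the drawn hinge pin, a bystander: steel rod 5.5 mm thick, 190 mm long with one end bent, lying on the table; origin near the rod's middle
- spice_jar_1: bystander: glass spice jar with a red cap, 45 mm across, 106 mm high; origin under its middle
- spice_jar_2: bystander: white spice jar, 47 mm across, 98 mm high; origin under its middle
- salt_shaker: bystander: clear shaker with a grey cap, 44 mm across, 90 mm high; origin under its middle
- spoon: bystander: steel spoon lying flat, 188 x 38 x 15 mm; origin under its middle

How it is judged:
On the way:
1. the lid is set down level on the seal, the right way round, its knuckles in front of or between the box's (x of lid in the frame of seasoning_box between -0.032 and 0.004 m and y of lid in the frame of seasoning_box between -0.012 and 0.012 m and z of lid in the frame of seasoning_box between 0.078 and 0.089 m and y of lid_bore_left in the frame of seasoning_box between 0.0345 and 0.0645 m and angle between lid's own z axis and vertical below 0.04 rad and linear speed of lid below 0.1 m/s), for 0.2 s.
At the end, for the whole second after the job is handed in: the lid's knuckles lie between the box's, both ends of the lid's bores are within 2.5 mm of the box's bores both front to back and in height, the lid is level within 2 degrees and still, and the gripper is still holding it down against the seal (x of lid_bore_left in the frame of box_bore_left between -0.0025 and 0.0025 m and z of lid_bore_left in the frame of box_bore_left between -0.0025 and 0.0025 m and x of lid_bore_right in the frame of box_bore_right between -0.0025 and 0.0025 m and z of lid_bore_right in the frame of box_bore_right between -0.0025 and 0.0025 m and y of lid in the frame of seasoning_box between -0.0045 and 0.0045 m and angle between lid's own z axis and vertical below 0.035 rad and linear speed of lid below 0.02 m/s and contact force between the fingers and lid above 2 N); the arm keeps its last pose, push and grip.
It fails at once if the hinge pin, a jar, the shaker or the spoon is shifted by more than 4 cm (distance of any of hinge_pin, spice_jar_1, spice_jar_2, salt_shaker, spoon from where it was at the start of the episode above 0.04 m).
It fails at once if the lid is turned over or stood on edge (angle between lid's own z axis and vertical above 0.8 rad).
It also fails if it takes over 43 s, if anything falls off the work surface, if the arm or the gripper's body presses on something with over 40 N, if the wrist force passes 120 N, or if a joint passes its speed limit or range.

ROBOT

A 6-joint arm with a two-finger parallel gripper is mounted at the origin on a cart in front of the work surface, level with it; the furniture and walls round the work are solid. World frame = base frame: x ahead of the robot, y to its left, z up, the work surface at z = 0. Lengths are in m, angles in rad, forces in N, time in s.
With the tool pointing down it reaches from about 0.25 to 0.725 m from the base axis. Payload 4 kg.
Tool frame: the origin (TCP) lies between the finger pads; the fingertips stand 8 mm ahead of it and the grasp point (between the pads) lies 11 mm behind it; z points along the fingers, y is the line along which they close (so a half turn about z gives the same grasp; the last joint's range is limited). The gripper opens to 85 mm and grips with 20 to 120 N. Pads are 22 mm wide; open, the fingers measure 114 mm over their backs; the gripper's body (76 mm by 85 mm) begins 54 mm behind the grasp point. The pads swing forward as they close: fully open they stand 13 mm farther back than shut.
Start: joints at [-1.136, 0.241, 0.005, 1.335, 0, 1.571], TCP at [0.211, -0.453, 0.239] pointing down, gripper open.
Joint ranges: [-2.72, 2.72], [-1.05, 1.87], [-1.09, 1.28], [-1.99, 2.15], [-1.42, 1.44], [-3.14, 3.14]. Speed limits (rad/s): [2.79, 2.79, 3.14, 3.14, 3.14, 3.14].

INTERFACE

Orientations are given as a unit quaternion [x, y, z, w].
In Python, from cell import env, viewer, ticket, spotter gives the robot as it stands. The module is installed in compiled form; this text tells all that it offers.
- The arm moves only by the tool arm_command, never from a script. Its argument "moves" is a list of rows, each an object with "offset": the shift along the world's x, y, z in m, a list of three; "turn": the turn about the world's z in degrees. In form: [{"offset": [dx, dy, dz], "turn": turn}, ...]. A call has 1 to 20 rows; each row shifts and turns the commanded pose from where the row before left it; what a row does not reach is not made up. A row lasts 1/10 s, in which the tool goes at most 50 mm and 8.59 degrees, less where a joint would pass 70% of its speed; a pose out of reach is approached as far as the arm can. A call with a gripper value outside its range is refused whole. "fingers" is the finger opening in m, from 0 to 0.0854, set as the call begins (left out, the last holds). The fingers move at their own pace and stop on an object; the grip force is fixed at half the most. Time passes only in rows, so rows that do not move let the fingers close. It gives the time, the measured TCP pose, the force, the opening and the grip force at its end, in the units of the state.
- env.sense(): the state, without advancing time (a new reading comes with each control period).
- viewer.grab_frame(name): name is "side" or "top"; returns the picture (420x560x3 uint8, red, green, blue); there is no depth.
- viewer.get_calibration(name): a dict with "fov_y" (degrees; the focal length in pixels is half the picture's height over the tangent of half this angle, whatever the lens; pixels are square), "cx", "cy" (the principal point, pixels), "k1" (the pictures are not rectified: a ray, as slopes to the right and down, at radius r is drawn at 1 + k1 r^2 times it, then the intrinsics apply), "R" (3x3) and "t" (3): a world point X has camera coordinates R X + t. Camera axes: x right, y down, z forward; pixel columns grow to the right and rows downward; lengths in m; the calibration is good to about 2 mm. A picture is of the moment at which its call begins. get_calibration takes no time and is no camera call.
- ticket.finish_job(): hands the job in; it is judged then, once.
Trained networks look in the newest picture that a camera, given by its name, has taken for a name from the list of things; names that differ only in an ending like _2 or _b are one class to them, and where a whole thing is asked for, a point or a joint stands for the part that bears it (a point fixed in the world has none). Each returns a list of dicts, best first, with "p" (0 to 1); they miss things now and then, are a little off and sometimes report something else, mostly with a low value. They report only what shows in the picture. A call takes as long as a camera call.
- spotter.recognise(query, camera): "position" ([row, column] in pixels, amid what is visible of it).
- spotter.outline_of(query, camera): "mask" (420x560 bool, what is visible of it) and "position" ([row, column] in pixels, amid what is visible of it).
The state is a dict: "clock": time; "joints": joint angles; "dq": joint speeds; "joint_torque": joint torques, N m; "ee_pos": TCP position; "ee_rot": TCP orientation; "ft_force": force on the tool from outside, world axes, zero at the start; "wrist_torque": the same for the moment, N m; "grip_width": finger opening in m; "gripper_force": force on a finger pad.
Only numpy, scipy, OpenCV 4.12 (cv2) and the standard library are available. Lean on these libraries where they do the work, as an engineer would, in place of code of your own. Each camera call takes 0.05 s, during which the arm holds its last target. There are 200 camera calls.

## Working session

There is one attempt and no reset: what is moved stays moved. The work goes in short steps, Python scripts to look and compute and a tool call to move; the robot and the scene stay as the last step left them, time stands still between calls to the robot, and variables do not carry over. Pictures are saved under pics/ and viewed, at most 10 in all, crops included, and the job is handed in when it is done.

Besides the shell and the picture viewer there is one more tool, called as a command line: name --argument value ..., lists and objects as JSON in quotes. arm_command: Moves the arm, as the interface text tells. Its arguments: {"type":"object","properties":{"moves":{"type":"array","items":{"type":"object","properties":{"offset":{"type":"array","items":{"type":"number"}},"turn":{"type":"number"}}}},"fingers":{"type":"number"}},"required":["moves"]}

```bash
mkdir -p pics
cat > h.py <<'E'
import numpy as np, cv2
from cell import env, viewer, ticket, spotter
def K(n):
    c=viewer.get_calibration(n); f=210/np.tan(np.radians(c['fov_y'])/2)
    return c,np.array([[f,0,c['cx']],[0,f,c['cy']],[0,0,1.]]),np.array([c['k1'],0,0,0,0.])
def proj(n,X):
    c,k,d=K(n); r=cv2.Rodrigues(np.array(c['R'],float))[0]
    return cv2.projectPoints(np.array(X,float).reshape(-1,1,3),r,np.array(c['t'],float),k,d)[0][:,0]
def ray(n,uv):
    c,k,d=K(n); R=np.array(c['R']);t=np.array(c['t'])
    p=cv2.undistortPoints(np.array(uv,float).reshape(-1,1,2),k,d)[:,0]
    return -R.T@t, np.c_[p,np.ones(len(p))]@R
def atz(n,uv,z):
    o,d=ray(n,uv); return o+d*((z-o[2])/d[:,2])[:,None]
def save(n,f):
    im=viewer.grab_frame(n); cv2.imwrite('pics/'+f,im[:,:,::-1]); return im
E
python3 - <<'E'
from h import *
a=save('side','s0.png');b=save('top','t0.png')
for n in('side','top'):
    c,k,d=K(n);print(n,k[0,0],c['k1'],(-np.array(c['R']).T@np.array(c['t'])).round(3))
    for q in('lid','lid_handle','seasoning_box','lid_bore_left','box_bore_left','box_bore_right','hinge_pin','spice_jar_1','salt_shaker','spoon'):
        r=spotter.recognise(q,n)
        for x in r[:2]: print(n,q,round(x['p'],2),np.round(x['position'],1), atz(n,[x['position'][::-1]],0.04).round(3)[0])
s=env.sense();print(s['clock'],s['ee_pos'],s['ee_rot'],s['ft_force'])
E
```

```text
side 495.7189229219865 0.018601471764947745 [0.032 0.883 0.972]
side lid 0.75 [255.5 270.5] [0.511 0.029 0.04 ]
side lid_handle 0.64 [257.2 270.5] [0.508 0.035 0.04 ]
side seasoning_box 0.88 [196.5 341.1] [ 0.456 -0.318  0.04 ]
side lid_bore_left 0.83 [254.2 271.7] [0.511 0.023 0.04 ]
side box_bore_left 0.74 [195.1 339.7] [ 0.463 -0.323  0.04 ]
side box_bore_right 0.81 [194.7 338.8] [ 0.466 -0.323  0.04 ]
side hinge_pin 0.71 [344.5 181.6] [0.537 0.383 0.04 ]
side spice_jar_1 0.77 [226.6 210.6] [0.72  0.015 0.04 ]
side spice_jar_1 0.56 [213.2 196.6] [ 0.792 -0.014  0.04 ]
side salt_shaker 0.7 [162.9 329.4] [ 0.57  -0.476  0.04 ]
side salt_shaker 0.2 [317.  207.5] [0.533 0.289 0.04 ]
side spoon 0.57 [213.9 378.6] [ 0.323 -0.297  0.04 ]
top 393.3383485276373 0.008757144243719142 [ 0.485 -0.101  1.05 ]
top lid 0.76 [226.6 255.1] [ 0.53  -0.009  0.04 ]
top lid_handle 0.68 [224.8 254.3] [ 0.535 -0.007  0.04 ]
top seasoning_box 0.89 [256.  377.6] [ 0.46  -0.322  0.04 ]
top lid_bore_left 0.81 [227.1 258. ] [ 0.529 -0.017  0.04 ]
top box_bore_left 0.67 [255.4 377.6] [ 0.461 -0.322  0.04 ]
top box_bore_right 0.87 [256.8 377.5] [ 0.458 -0.321  0.04 ]
top hinge_pin 0.74 [224.  170.5] [0.534 0.21  0.04 ]
top hinge_pin 0.21 [257.1 379.3] [ 0.457 -0.326  0.04 ]
top spice_jar_1 0.59 [153.7 241.5] [0.72 0.03 0.04]
top spice_jar_1 0.39 [215.9 144.7] [0.554 0.279 0.04 ]
top salt_shaker 0.82 [218.9 427.4] [ 0.555 -0.448  0.04 ]
top spoon 0.71 [308. 385.] [ 0.331 -0.339  0.04 ]
top spoon 0.15 [225.8 256.9] [ 0.532 -0.014  0.04 ]
1.1 [ 0.21062155 -0.45347036  0.23929951] [ 9.76457966e-01  2.15707769e-01  8.58014019e-06 -1.00322896e-06] [-0.54150195 -0.2740209   0.51218113]
```

View pics/t0.png

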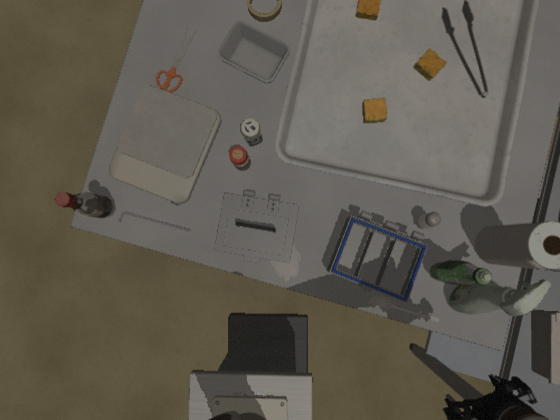

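View pics/s0.png

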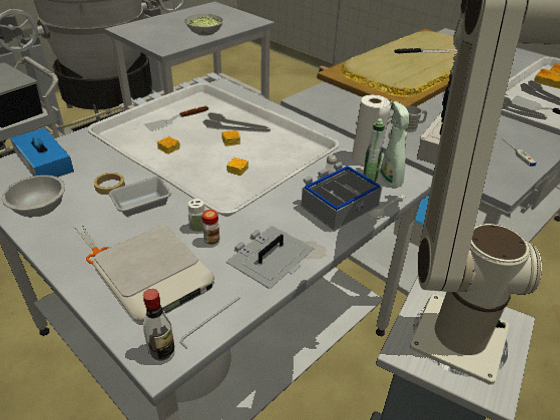

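The top view shows the lid at about (255,228) with its knuckles at (248,197) and (274,202). The box is at (378,258) with its knuckles at (366,216), (392,225) and (418,236). The red-cap jar is near the lid at (238,156), and the spoon is below the box at about (400,308).

```bash
cat > fit.py <<'E'
from h import *
def rect(P):
    (c,s,a)=cv2.minAreaRect((np.array(P)[:,:2]*1000).astype(np.float32)); return np.round(c,1),np.round(s,1),round(a,2)
def blue(n,im,box):
    hsv=cv2.cvtColor(im,cv2.COLOR_RGB2HSV); m=cv2.inRange(hsv,(108,120,50),(130,255,255))
    mm=np.zeros_like(m); r0,r1,c0,c1=box; mm[r0:r1,c0:c1]=m[r0:r1,c0:c1]
    v,u=np.nonzero(mm); return np.c_[u,v]
E
python3 - <<'E'
from fit import *
T=viewer.grab_frame('top');S=viewer.grab_frame('side')
for n,im,b in(('top',T,(205,310,320,435)),('side',S,(155,225,295,390))):
    P=blue(n,im,b); print(n,len(P),'seal',rect(atz(n,P,.086)))
    r=[x for x in spotter.outline_of('lid',n)][0]['mask'];v,u=np.nonzero(r)
    print('lid',rect(atz(n,np.c_[u,v],.004)))
    g=im.max(2).astype(int); k=cv2.erode(r.astype(np.uint8),np.ones((5,5)))>0
    d=k&(g<(45)); print('gray pct',np.percentile(g[r],[1,5,10,50]))
    nn,l,st,_=cv2.connectedComponentsWithStats(d.astype(np.uint8)); i=1+st[1:,4].argmax(); v,u=np.nonzero(l==i)
    print('bar',st[i],rect(atz(n,np.c_[u,v],.046)))
    r=spotter.outline_of('lid_handle',n); print([ (x['p'],x['mask'].sum()) for x in r])
def crop(im,r0,r1,c0,c1,k):
    return cv2.resize(np.clip(im[r0:r1,c0:c1].astype(float)*1.6,0,255).astype(np.uint8),None,fx=k,fy=k,interpolation=cv2.INTER_CUBIC)
a=crop(T,180,320,200,460,3)[:,:,::-1];cv2.imwrite('pics/tc.png',a)
E
```

```text
top 575 seal (array([ 455. , -313.9]), array([189.8, 139.5]), 69.19)
lid (array([533.9,  -8.9]), array([205.6, 188.8]), 80.77)
gray pct [ 36.  68.  87. 103.]
bar [236 222  39  10 125] (array([530.9,  -9.5]), array([100. ,   9.3]), 81.31)
[(0.82, np.int64(4608))]
side 471 seal (array([ 454.6, -310.2]), array([195.7, 147.2]), 68.84)
lid (array([536.3,  -8.7]), array([206.4, 189.1]), 81.87)
gray pct [  5.  21.  84. 141.]
bar [258 235  25  29 187] (array([522.8,   9.4]), array([127.1,  29.5]), 81.77)
[(0.89, np.int64(2983)), (0.48, np.int64(556))]
```

View pics/tc.png

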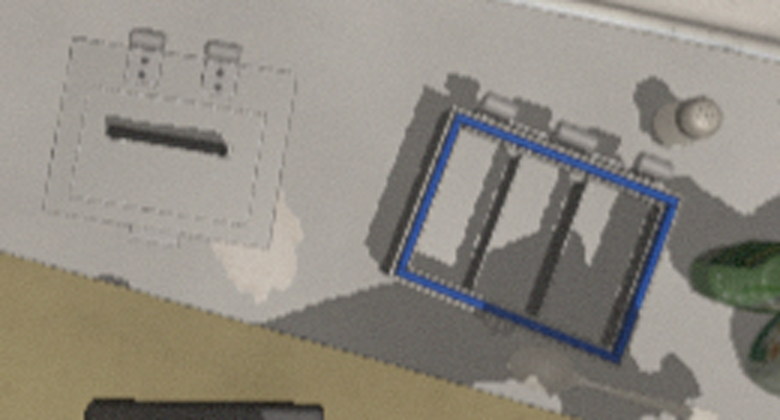

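The crop confirms it: the lid's yaw is about -8.6° and the box's about -21°, with both hinge edges facing away from the robot. I'll move over the handle.

arm_command --moves '[{"offset":[0.016,0.022,0],"turn":2.8},{"offset":[0.016,0.022,0],"turn":2.8},{"offset":[0.016,0.022,0],"turn":2.8},{"offset":[0.016,0.022,0],"turn":2.8},{"offset":[0.016,0.022,0],"turn":2.8},{"offset":[0.016,0.022,0],"turn":2.8},{"offset":[0.016,0.022,0],"turn":2.8},{"offset":[0.016,0.022,0],"turn":2.8},{"offset":[0.016,0.022,0],"turn":2.8},{"offset":[0.016,0.022,0],"turn":2.8},{"offset":[0.016,0.022,0],"turn":2.8},{"offset":[0.016,0.022,0],"turn":2.8},{"offset":[0.016,0.022,0],"turn":2.8},{"offset":[0.016,0.022,-0.02],"turn":2.8},{"offset":[0.016,0.022,-0.02],"turn":2.8},{"offset":[0.016,0.022,-0.02],"turn":2.8},{"offset":[0.016,0.022,-0.02],"turn":2.8},{"offset":[0.016,0.022,-0.02],"turn":2.8},{"offset":[0.016,0.022,-0.02],"turn":2.8},{"offset":[0.016,0.026,-0.02],"turn":3.3}]' --fingers 0.0854

```text
clock: 3.4
ee_pos: [0.5313, -0.0088, 0.0986]
ee_rot: [0.758, 0.653, 0.0, 0.0]
ft_force: [-0.6, 0.7, -0.2]
grip_width: 0.0853
gripper_force: 0.0
```

arm_command --moves '[{"offset":[0,0,-0.02]},{"offset":[0,0,-0.02]},{"offset":[0,0,-0.016]},{"offset":[0,0,-0.01]},{"offset":[0,0,-0.0056]},{"offset":[0,0,0]},{"offset":[0,0,0]}]'

```text
schema error: expected keys offset, turn
```

arm_command --moves '[{"offset":[0,0,0]},{"offset":[0,0,0]},{"offset":[0,0,0]},{"offset":[0,0,0]},{"offset":[0,0,0]},{"offset":[0,0,0]},{"offset":[0,0,0]},{"offset":[0,0,0]},{"offset":[0,0,0]},{"offset":[0,0,0]}]' --fingers 0.0

```text
schema error: expected keys offset, turn
```

arm_command --moves '[{"offset":[0,0,-0.02],"turn":0},{"offset":[0,0,-0.02],"turn":0},{"offset":[0,0,-0.016],"turn":0},{"offset":[0,0,-0.01],"turn":0},{"offset":[0,0,-0.0056],"turn":0},{"offset":[0,0,0],"turn":0},{"offset":[0,0,0],"turn":0}]'

```text
clock: 4.1
ee_pos: [0.5312, -0.0096, 0.0283]
ee_rot: [0.758, 0.652, 0.0, 0.0]
ft_force: [0.6, -0.1, 0.5]
grip_width: 0.0854
gripper_force: 0.0
```

arm_command --moves '[{"offset":[0,0,0],"turn":0},{"offset":[0,0,0],"turn":0},{"offset":[0,0,0],"turn":0},{"offset":[0,0,0],"turn":0},{"offset":[0,0,0],"turn":0},{"offset":[0,0,0],"turn":0},{"offset":[0,0,0],"turn":0},{"offset":[0,0,0],"turn":0}]' --fingers 0.0

```text
clock: 4.9
ee_pos: [0.5309, -0.0095, 0.0279]
ee_rot: [0.758, 0.652, 0.0, 0.0]
ft_force: [-0.5, -0.1, 2.9]
grip_width: 0.0089
gripper_force: 59.8
```

arm_command --moves '[{"offset":[0,0,0.01],"turn":0},{"offset":[0,0,0.02],"turn":0},{"offset":[0,0,0.03],"turn":0},{"offset":[0,0,0.03],"turn":0},{"offset":[0,0,0.03],"turn":0},{"offset":[-0.005,-0.0155,0.01],"turn":-0.4},{"offset":[-0.0075,-0.023,0],"turn":-1},{"offset":[-0.0075,-0.024,0],"turn":-1},{"offset":[-0.0075,-0.024,0],"turn":-1},{"offset":[-0.0075,-0.024,0],"turn":-1},{"offset":[-0.0075,-0.024,0],"turn":-1},{"offset":[-0.0075,-0.024,0],"turn":-1},{"offset":[-0.0075,-0.024,0],"turn":-1},{"offset":[-0.0075,-0.024,0],"turn":-1},{"offset":[-0.0075,-0.024,0],"turn":-1},{"offset":[-0.0075,-0.024,0],"turn":-1},{"offset":[-0.0075,-0.024,0],"turn":-1},{"offset":[-0.0075,-0.017,0],"turn":-1},{"offset":[0,0,0],"turn":0},{"offset":[0,0,0],"turn":0}]'

```text
clock: 6.9
ee_pos: [0.4342, -0.305, 0.1567]
ee_rot: [0.825, 0.566, -0.0, -0.001]
ft_force: [-0.6, -0.1, -4.8]
grip_width: 0.0089
gripper_force: 58.9
```

Run:
```python
from fit import *
T=save('top','t1.png');S=save('side','s1.png')
s=env.sense();z=s['ee_pos'][2]+.011-.038+.004;print(s['ee_pos'],s['ee_rot'],s['ft_force'],z)
for n in('top','side'):
    r=spotter.outline_of('lid',n)
    if r: v,u=np.nonzero(r[0]['mask']);print(n,r[0]['p'],rect(atz(n,np.c_[u,v],z)))
def crop(im,r0,r1,c0,c1,k):
    return cv2.resize(np.clip(im[r0:r1,c0:c1].astype(float)*1.5,0,255).astype(np.uint8),None,fx=k,fy=k,interpolation=cv2.INTER_CUBIC)
a=crop(T,170,330,310,450,3.5);b=crop(S,90,250,280,400,3.5)
cv2.imwrite('pics/c1.png',np.hstack([a,b][:1]+[b[:a.shape[0],:300]])[:,:,::-1])
```

```text
[ 0.43501496 -0.30429386  0.1570523 ] [ 8.23976875e-01  5.66622659e-01 -2.06239913e-04 -9.10242504e-04] [ 0.13449384  0.23129597 -3.45602808] 0.13405229914260153
top 0.61 (array([ 443.2, -285.4]), array([166.9, 191.5]), 68.95)
side 0.8 (array([ 440.6, -302.5]), array([206.4, 195.2]), 70.21)
```

View pics/c1.png

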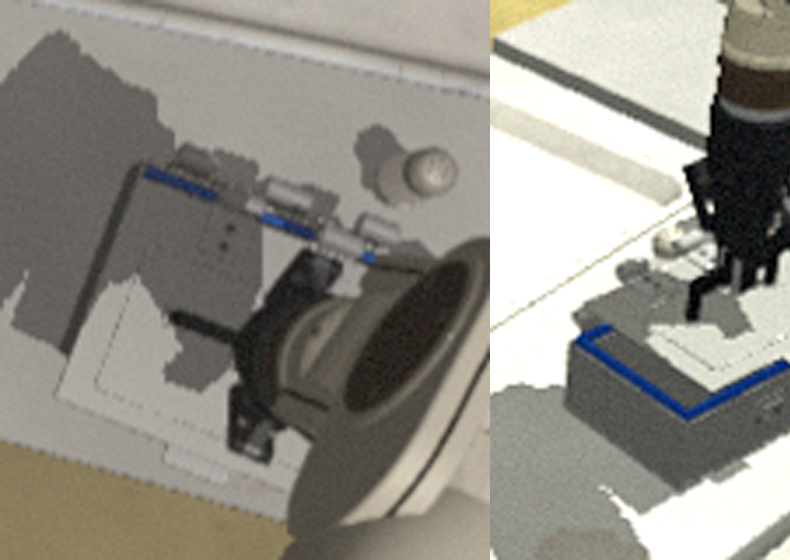

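The lid hangs level over the seal. I'll refine the lateral fit by measuring the seal's side strips and the lid's edges in the saved pictures.

Run:
```python
from fit import *
for n,f,b in(('top','t0',(205,310,320,435)),('side','s0',(155,225,295,390))):
    im=cv2.imread(f'pics/{f}.png')[:,:,::-1].astype(float)
    w=im[:,:,2]-np.maximum(im[:,:,0],im[:,:,1]); w=w*(w>12); m=np.zeros_like(w); m[b[0]:b[1],b[2]:b[3]]=w[b[0]:b[1],b[2]:b[3]]
    v,u=np.nonzero(m); W=m[v,u]; P=atz(n,np.c_[u,v],.086)[:,:2]-[.455,-.313]
    a=np.radians(-21); L=P@np.array([[np.cos(a),-np.sin(a)],[np.sin(a),np.cos(a)]])
    for name,ax,c,o,lim in(('+y',1,.096,0,.055),('-y',1,-.096,0,.055),('+x',0,.071,1,.075),('-x',0,-.071,1,.075)):
        k=(abs(L[:,ax]-c)<.012)&(abs(L[:,o])<lim); p=np.polyfit(L[k,o],L[k,ax],1,w=np.sqrt(W[k]))
        print(n,name,k.sum(),'at %.1f mm slope %.2f deg'%(p[1]*1000,np.degrees(np.arctan(p[0]))*(1 if ax==0 else 1)))
# predicted lid corners overlay
s=env.sense();e=s['ee_pos'];z=e[2]-.027
def lidpts(x,y,yaw,z,Q):
    c,s_=np.cos(yaw),np.sin(yaw);return [[x+c*q[0]-s_*q[1],y+s_*q[0]+c*q[1],z+q[2]] for q in Q]
R=[(-.0785,-.102,.004),(-.0785,.102,.004),(.0785,.102,.004),(.0785,-.102,.004)]
out=[]
for n,f,(r0,r1,c0,c1) in(('top','t1',(170,320,320,450)),('side','s1',(100,250,280,410))):
    im=np.clip(cv2.imread(f'pics/{f}.png').astype(float)*1.2,0,255).astype(np.uint8)[r0:r1,c0:c1]; im=cv2.resize(im,None,fx=3,fy=3,interpolation=cv2.INTER_CUBIC)
    p=(proj(n,lidpts(e[0],e[1],np.radians(-21),z,R))-[c0,r0]+.5)*3-.5
    cv2.polylines(im,[p.round().astype(int)],True,(0,0,255),1); out.append(im)
cv2.imwrite('pics/o1.png',np.hstack(out)); print(e,z,out[0].shape)
```

```text
top +y 133 at 91.2 mm slope 0.16 deg
top -y 146 at -92.9 mm slope -0.01 deg
top +x 198 at 67.2 mm slope -0.11 deg
top -x 168 at -67.1 mm slope -0.15 deg
side +y 118 at 93.6 mm slope 0.02 deg
side -y 79 at -90.5 mm slope -0.55 deg
side +x 125 at 66.3 mm slope -0.20 deg
side -x 144 at -68.7 mm slope 0.29 deg
[ 0.43558752 -0.30416455  0.15744457] 0.1304445727292397 (450, 390, 3)
```

View pics/o1.png

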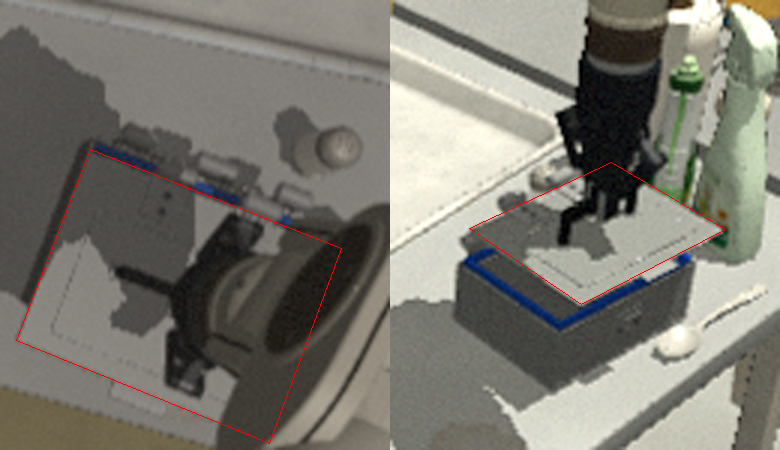

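The overlay of the lid predicted from the TCP (red) matches the lid's edges in both views, so lid pose ≈ TCP at yaw -21°. Next I lower it onto the seal at box x ≈ -21 mm.

arm_command --moves '[{"offset":[-0.0005,-0.0012,-0.01],"turn":0},{"offset":[0,0,-0.01],"turn":0},{"offset":[0,0,-0.01],"turn":0},{"offset":[0,0,-0.007],"turn":0},{"offset":[0,0,-0.004],"turn":0},{"offset":[0,0,-0.0025],"turn":0},{"offset":[0,0,0],"turn":0},{"offset":[0,0,0],"turn":0},{"offset":[0,0,0],"turn":0}]'

```text
clock: 8.0
ee_pos: [0.4355, -0.3065, 0.1146]
ee_rot: [0.824, 0.566, 0.0, 0.001]
ft_force: [-0.1, -0.0, -3.9]
grip_width: 0.0089
gripper_force: 58.9
```

arm_command --moves '[{"offset":[0,0,-0.001],"turn":0},{"offset":[0,0,-0.001],"turn":0},{"offset":[0,0,0],"turn":0},{"offset":[0,0,0],"turn":0},{"offset":[0,0,0],"turn":0}]'

```text
clock: 8.5
ee_pos: [0.4355, -0.3065, 0.1127]
ee_rot: [0.824, 0.566, 0.0, 0.001]
ft_force: [-0.8, -0.3, 1.5]
grip_width: 0.0091
gripper_force: 59.6
```

Run:
```python
from fit import *
p=[];ff=[]
for i in range(6):
    T=viewer.grab_frame('top') if i%2 else viewer.grab_frame('side'); s=env.sense(); p.append(s['ee_pos']);ff.append(s['ft_force'])
    if i==0:S=T
e=np.mean(p,0);print(e,np.std(p,0),np.mean(ff,0))
def lidpts(x,y,yaw,z,Q):
    c,s_=np.cos(yaw),np.sin(yaw);return [[x+c*q[0]-s_*q[1],y+s_*q[0]+c*q[1],z+q[2]] for q in Q]
R=[(-.0785,-.102,.004),(-.0785,.102,.004),(.0785,.102,.004),(.0785,-.102,.004)]
# box knuckle tops, lid knuckle outlines at axis height
def kn(x,ys,z): return [[(x-.008,a,z),(x+.008,a,z),(x+.008,b,z),(x-.008,b,z)] for a,b in ys]
BK=kn(.087,[(-.08,-.052),(-.017,.017),(.052,.08)],.088); LK=kn(.087,[(-.0495,-.0195),(.0195,.0495)],.008)
out=[]
for n,im,(r0,r1,c0,c1) in(('top',T,(200,275,325,425)),('side',S,(150,225,290,390))):
    im=np.clip(im[r0:r1,c0:c1,::-1].astype(float)*1.3,0,255).astype(np.uint8); im=cv2.resize(im,None,fx=4,fy=4,interpolation=cv2.INTER_CUBIC)
    raw=im.copy()
    D=lambda P,c:cv2.polylines(im,[((proj(n,P)-[c0,r0]+.5)*4-.5).round().astype(int)],True,c,1)
    a=np.radians(-21)
    D(lidpts(e[0],e[1],a,.086,R),(0,0,255))
    for q in LK: D(lidpts(e[0],e[1],a,.086,q),(0,0,255))
    for q in BK: D(lidpts(.4548,-.313,a,0,q),(0,255,0))
    out.append(np.vstack([raw,im]))
cv2.imwrite('pics/o2.png',np.hstack(out))
```

```text
[ 0.43549728 -0.30650228  0.1125594 ] [1.53442408e-05 6.79098257e-06 5.73800690e-05] [-0.2674257  -0.50593983  1.39566954]
```

View pics/o2.png

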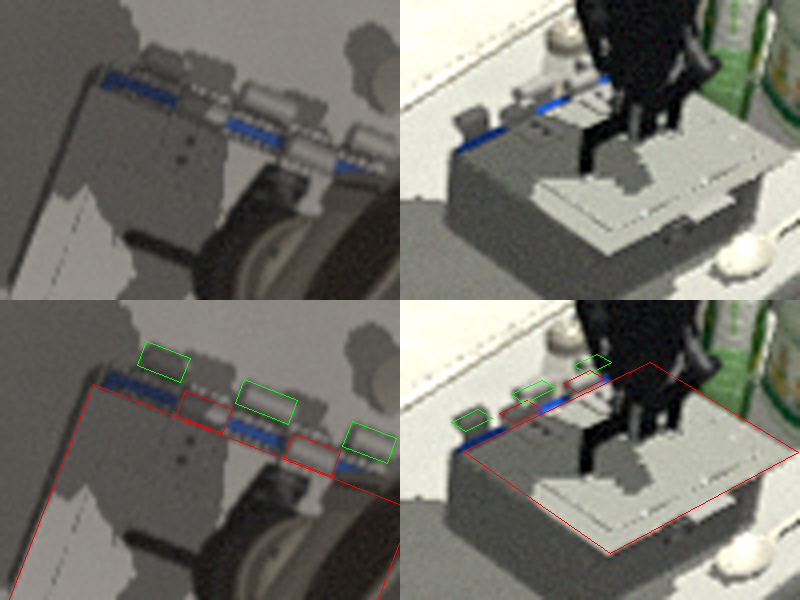

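The lid rests on the seal (about 5 N net). Its knuckles stand just in front of the gaps and line up with the model. Now I slide it back along the box's +x.

arm_command --moves '[{"offset":[0.0017,-0.0012,0],"turn":0},{"offset":[0.0019,-0.0007,0],"turn":0},{"offset":[0.0019,-0.0007,0],"turn":0},{"offset":[0.0019,-0.0007,0],"turn":0},{"offset":[0.0019,-0.0007,0],"turn":0},{"offset":[0.0019,-0.0007,0],"turn":0},{"offset":[0,0,0],"turn":0},{"offset":[0,0,0],"turn":0}]'

```text
clock: 9.6
ee_pos: [0.4468, -0.3111, 0.1123]
ee_rot: [0.824, 0.567, 0.0, 0.0]
ft_force: [-1.5, -0.1, 2.4]
grip_width: 0.0088
gripper_force: 59.7
```

arm_command --moves '[{"offset":[0.0019,-0.0007,0],"turn":0},{"offset":[0.0019,-0.0007,0],"turn":0},{"offset":[0.0014,-0.0006,0],"turn":0},{"offset":[0.0009,-0.0004,0],"turn":0},{"offset":[0,0,0],"turn":0},{"offset":[0,0,0],"turn":0}]'

```text
clock: 10.2
ee_pos: [0.4526, -0.3133, 0.1122]
ee_rot: [0.824, 0.566, 0.0, 0.0]
ft_force: [-3.2, 0.6, 2.1]
grip_width: 0.0092
gripper_force: 59.7
```

arm_command --moves '[{"offset":[0.0009,-0.0004,0],"turn":0},{"offset":[0.0005,-0.0002,0],"turn":0},{"offset":[0,0,0],"turn":0},{"offset":[0,0,0],"turn":0}]'

```text
clock: 10.6
ee_pos: [0.4539, -0.3139, 0.1122]
ee_rot: [0.824, 0.567, 0.0, 0.0]
ft_force: [-3.0, 1.6, 1.0]
grip_width: 0.0089
gripper_force: 59.7
```

arm_command --moves '[{"offset":[0.0005,-0.0002,0],"turn":0},{"offset":[0.0005,-0.0002,0],"turn":0},{"offset":[0,0,0],"turn":0},{"offset":[0,0,0],"turn":0}]'

```text
clock: 11.0
ee_pos: [0.4549, -0.3143, 0.1122]
ee_rot: [0.824, 0.566, 0.0, 0.0]
ft_force: [-3.2, 1.4, 1.7]
grip_width: 0.0088
gripper_force: 59.7
```

arm_command --moves '[{"offset":[0.0005,-0.0002,0],"turn":0},{"offset":[0.0005,-0.0002,0],"turn":0},{"offset":[0,0,0],"turn":0},{"offset":[0,0,0],"turn":0}]'

```text
clock: 11.4
ee_pos: [0.4551, -0.3144, 0.1121]
ee_rot: [0.824, 0.566, -0.0, -0.001]
ft_force: [-5.0, 1.6, 3.2]
grip_width: 0.0088
gripper_force: 59.9
```

arm_command --moves '[{"offset":[0.0009,-0.0004,0],"turn":0},{"offset":[0.0009,-0.0004,0],"turn":0},{"offset":[0,0,0],"turn":0},{"offset":[0,0,0],"turn":0}]'

```text
clock: 11.8
ee_pos: [0.4551, -0.3145, 0.1119]
ee_rot: [0.824, 0.566, -0.001, -0.002]
ft_force: [-8.3, 3.5, 5.4]
grip_width: 0.0087
gripper_force: 60.3
```

The stop is confirmed: the push force rises with no travel. Now I press down.

arm_command --moves '[{"offset":[-0.0009,0.0004,-0.001],"turn":0},{"offset":[0,0,-0.002],"turn":0},{"offset":[0,0,-0.002],"turn":0},{"offset":[0,0,-0.002],"turn":0},{"offset":[0,0,0],"turn":0},{"offset":[0,0,0],"turn":0}]'

```text
clock: 12.4
ee_pos: [0.4552, -0.3145, 0.1079]
ee_rot: [0.824, 0.566, -0.001, -0.0]
ft_force: [-11.7, 6.2, 20.2]
grip_width: 0.0089
gripper_force: 62.4
```

arm_command --moves '[{"offset":[0,0,-0.002],"turn":0},{"offset":[0,0,-0.002],"turn":0},{"offset":[0,0,0],"turn":0},{"offset":[0,0,0],"turn":0}]'

```text
clock: 12.8
ee_pos: [0.4552, -0.3145, 0.1078]
ee_rot: [0.824, 0.566, -0.0, 0.001]
ft_force: [-18.5, 11.2, 41.3]
grip_width: 0.009
gripper_force: 65.5
```

arm_command --moves '[{"offset":[-0.0006,0.0002,0.001],"turn":0},{"offset":[-0.0004,0.0002,0.001],"turn":0},{"offset":[0,0,0],"turn":0},{"offset":[0,0,0],"turn":0},{"offset":[0,0,0],"turn":0}]'

```text
clock: 13.3
ee_pos: [0.4552, -0.3145, 0.1079]
ee_rot: [0.824, 0.566, 0.0, 0.001]
ft_force: [-13.9, 7.0, 28.2]
grip_width: 0.0093
gripper_force: 63.7
```

Run:
```python
from fit import *
T=viewer.grab_frame('top');S=viewer.grab_frame('side');s=env.sense();e=s['ee_pos']
print(e,s['ee_rot'],s['ft_force'],s['wrist_torque'],s['dq'].round(4) if hasattr(s['dq'],'round') else s['dq'])
def lidpts(x,y,yaw,z,Q):
    c,s_=np.cos(yaw),np.sin(yaw);return [[x+c*q[0]-s_*q[1],y+s_*q[0]+c*q[1],z+q[2]] for q in Q]
R=[(-.0785,-.102,.004),(-.0785,.102,.004),(.0785,.102,.004),(.0785,-.102,.004)]
a=np.radians(-21);out=[]
for n,im,(r0,r1,c0,c1) in(('top',T,(200,275,325,425)),('side',S,(150,225,290,390))):
    im=np.clip(im[r0:r1,c0:c1,::-1].astype(float)*1.6,0,255).astype(np.uint8); im=cv2.resize(im,None,fx=4,fy=4,interpolation=cv2.INTER_CUBIC)
    raw=im.copy()
    cv2.polylines(im,[((proj(n,lidpts(e[0],e[1],a,.08,R))-[c0,r0]+.5)*4-.5).round().astype(int)],True,(0,0,255),1)
    out.append(np.vstack([raw,im]))
cv2.imwrite('pics/o3.png',np.hstack(out))
```

```text
[ 0.45520989 -0.31451138  0.1078636 ] [8.24055902e-01 5.66507603e-01 2.05863405e-04 9.82113081e-04] [-12.04982482   7.96795659  28.41088554] [1.55592649 2.62356048 0.03873293] [-0.0017 -0.0006  0.0002  0.0004 -0.0004  0.0008]
```

View pics/o3.png

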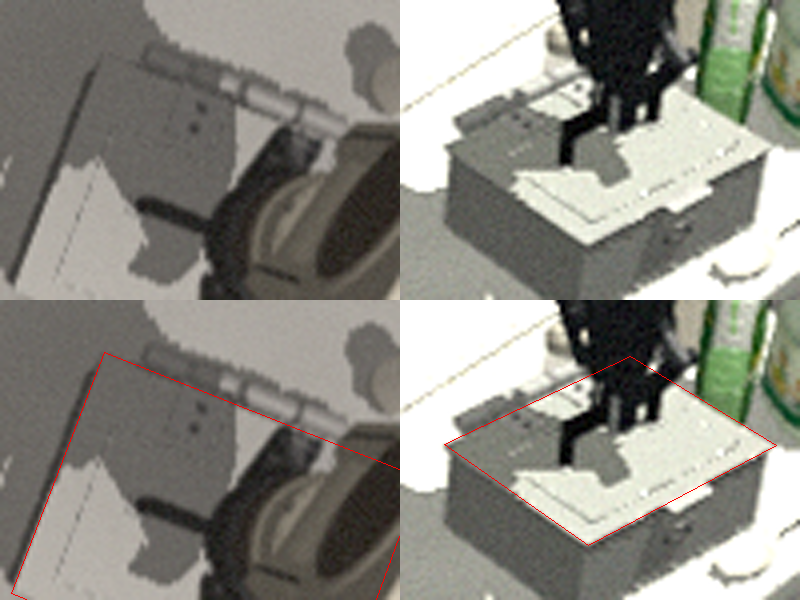

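The knuckles form one continuous line (about (150,55) to (345,125) in the top crop). No blue seal is visible and the lid sits flush, pressed with about 28 N, so I'm handing in.

```bash
python3 -c "
from cell import ticket
print(ticket.finish_job())"
```

```text
the job is handed in; nothing more can be done
None
```

I handed the job in at about 13.4 s with the lid against its back stop and pressed flush on the rim (about 28 N), all five knuckles in line in the last pictures, the gripper still holding it, and no contact with the other things; the judge's verdict was not shown.

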